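# Right the fallen bottle and complete the caddy

## Task

Two bottles of the red-capped set are out of their round caddy and one of them has fallen over. Stand the fallen bottle upright and pack both back into the gap in the caddy, so that all seven stand upright on its floor, six round one. Do not tip over the bottles already in it, and leave the stone cast and the small green dish where they are.

Things in the scene. Friction and masses are not known exactly. Their poses are not given: they have to be found in the camera images.
- caddy: round steel caddy, fixed to the worktop: an open cup 153 mm across outside and 46 mm high, bore 147 mm, wall 3 mm, floor 4 mm above the worktop; two small ear handles stand out 17 mm, below the rim. Origin under its centre on the worktop, z up. Stacks of pans 0.55 m high stand to its right and behind (x over 0.6, y under -0.25); the back wall is at about x = 0.9
- caddy_floor (a point): centre of the caddy's floor, axes as the caddy's. Seven bottles fill it, six in a ring round one, about 3 mm of play between neighbours: ring bottles stand 50 mm from the centre, at 0, 60, 120, 180, 240, 300 degrees from the x axis (towards y). The places at 0 and 60 degrees, side by side, are empty at the start
- fallen_bottle: reagent bottle, 100 mm tall, rigid, 50 to 90 g: cream body 47 mm across, rounded shoulder from 50 to 76 mm, red cap 25 mm across from 76 to 100 mm. Origin at the centre of its base, z axis towards the cap. Lies on its side on the worktop, left of the caddy, axis 23 mm up, cap pointing roughly to the left (+y); it rolls when touched
- standing_bottle: reagent bottle, 100 mm tall, rigid, 50 to 90 g: cream body 47 mm across, rounded shoulder from 50 to 76 mm, red cap 25 mm across from 76 to 100 mm. Origin at the centre of its base, z axis towards the cap. Stands upright on the worktop behind the caddy. Either bottle may take either empty place
- centre_bottle: another bottle of the set, same shape; it stands loose in the caddy, in the middle. Origin at the centre of its base, z axis up. It may shift a few millimetres when touched
- ring_bottle_1: another bottle of the set, same shape; it stands loose in the caddy, in the ring, at 120 degrees in the caddy's frame. Origin at the centre of its base, z axis up. It may shift a few millimetres when touched
- ring_bottle_2: another bottle of the set, same shape; it stands loose in the caddy, in the ring, at 180 degrees in the caddy's frame. Origin at the centre of its base, z axis up. It may shift a few millimetres when touched
- ring_bottle_3: another bottle of the set, same shape; it stands loose in the caddy, in the ring, at 240 degrees in the caddy's frame. Origin at the centre of its base, z axis up. It may shift a few millimetres when touched
- ring_bottle_4: another bottle of the set, same shape; it stands loose in the caddy, in the ring, at 300 degrees in the caddy's frame. Origin at the centre of its base, z axis up. It may shift a few millimetres when touched
- stone_cast: loose white stone dental cast, 56 x 58 x 32 mm, at the back left; origin under its centre. A bystander
- glass_dish: loose small green dappen dish, 35 mm across, 24 mm high, at the back; origin under its centre. A bystander
Not all that is in view belongs to the job. Leave any blue or yellow look-alike of the ring_bottle_2 alone.

How it is judged:
By the outcome, as a careful person would: the job done as asked, in the order asked, and still so for the second after the job is handed in, with the robot touching nothing.
It also fails if it takes over 69 s, if anything falls off the work surface, if the arm or the gripper's body presses on something with over 40 N, if the wrist force passes 120 N, or if a joint passes its speed limit or range.

## Robot

A 6-joint arm with a two-finger parallel gripper is mounted at the origin on a cart in front of the work surface, level with it; the furniture and walls round the work are solid. World frame = base frame: x ahead of the robot, y to its left, z up, the work surface at z = 0. Lengths are in mm, angles in degrees, forces in N, time in s.
With the tool pointing down it reaches from about 300 to 775 mm from the base axis. Payload 14.6 kg.
Tool frame: the origin (TCP) lies where the fingers leave the gripper's body, on its centre line; the fingertips stand robot.nose_length ahead of it and the grasp point (between the pads) lies 54 mm ahead of it (robot.nose_length is the distance from the TCP to the fingertips, in mm); z points along the fingers, y is the direction in which the jaws open and shut (so a half turn about z gives the same grasp; the last joint's range is limited). The gripper opens to 85 mm and grips with 20 to 120 N. Pads are 22 mm wide; open, the fingers measure 114 mm over their backs; the gripper's body (76 mm by 85 mm) begins 54 mm behind the grasp point. The pads swing forward as they close: fully open they stand 13 mm farther back than shut.
Start: joints at [-71.024, 17.183, 87.147, -0, 75.671, -3.816], TCP at [213.058, -507.047, 303.881] pointing down, gripper open.
Joint ranges: [-173.82, 173.82], [-45.26, 126.66], [13.44, 144.39], [-59.66, 239.66], [0, 175.72], [-146.38, 146.38]. Speed limits (degrees/s): [127.2, 127.2, 147.25, 180, 180, 180].

## Interface

Orientations are given as a 3x3 rotation matrix whose columns are the frame's x, y, z axes.
In Python, from workcell import status, cams, job, robot gives the robot as it stands.
- The arm moves only by the tool play_rows, never from a script. Its arguments are lists of equal length, an entry for each row: "xyz": the shift along the world's x, y, z in mm, a list of three; "twist": the turn about the world's z in rad. A call has 1 to 5 rows; each row shifts and turns the commanded pose from where the row before left it; what a row does not reach is not made up. A row lasts 1/10 s, in which the tool goes at most 50 mm and 8.59 degrees, less where a joint would pass 70% of its speed; a pose out of reach is approached as far as the arm can. A call is refused whole if a number of a shift passes 50 or a number of a turn 0.15, either way. A call with a gripper value outside its range is refused whole. "fingers" is the closure, from 0 (fully open) to 1 (shut), set as the call begins (left out, the last holds). The fingers move at their own pace and stop on an object; "squeeze" is the grip in N (left out, the last holds). Time passes only in rows, so rows that do not move let the fingers close. It gives the time, the measured TCP pose, the force and the opening at its end, in the units of the state.
- status.get_state(): the state, without advancing time (a new reading comes with each control period).
- cams.capture(name): name is "side" or "top" or "wrist"; returns the picture (400x640x3 uint8, red, green, blue); there is no depth.
- cams.get_calibration(name): a dict with "fovy" (degrees; the focal length in pixels is half the picture's height over the tangent of half this angle, whatever the lens; pixels are square), "cx", "cy" (the principal point, pixels), "R" (3x3) and "t" (3): a world point X has camera coordinates R X + t; the wrist camera has in their place "hand_eye" (4x4, takes a point from camera to tool coordinates, whose origin is the TCP and whose axes are the flange's). Camera axes: x right, y down, z forward; pixel columns grow to the right and rows downward; lengths in mm; the calibration is good to about 2 mm. A picture is of the moment at which its call begins: read the wrist's pose just before it. get_calibration takes no time and is no camera call.
- job.job_done(): hands the job in, once; it reports no verdict.
The state is a dict: "time": time; "joints": joint angles; "dq": joint speeds; "tau": joint torques, N m; "tcp_pos": TCP position; "tcp_rot": TCP orientation; "wrist_force": force on the tool from outside, world axes, zero at the start; "torque": the same for the moment, N m; "gripper_width": finger opening in mm.
Only numpy, scipy, OpenCV 4.12 (cv2) and the standard library are available. Lean on these libraries where they do the work, as an engineer would, in place of code of your own. Each camera call takes 0.05 s, during which the arm holds its last target.

## Working session

There is one attempt and no reset: what is moved stays moved. The work goes in short steps, Python scripts to look and compute and a tool call to move; the robot and the scene stay as the last step left them, time stands still between calls to the robot, and variables do not carry over. Pictures are saved under pics/ and viewed, and the job is handed in when it is done.

Besides the shell and the picture viewer there is one more tool, called after "Call:" as a command line: name --pt "numbers of a row" for each row, then --argument value for the rest. play_rows: Moves the arm, as the interface text tells. Its arguments: {"type":"object","properties":{"xyz":{"type":"array","items":{"type":"array","items":{"type":"number"}}},"twist":{"type":"array","items":{"type":"number"}},"fingers":{"type":"number"},"squeeze":{"type":"number"}},"required":["xyz","twist"]}

```bash
ls; mkdir -p pics; python3 - <<'E'
from workcell import status,cams,robot
import cv2
s=status.get_state();print({k:s[k] for k in('time','tcp_pos','tcp_rot','gripper_width','wrist_force')});print(robot.nose_length)
for n in('side','top'):
    cv2.imwrite(f'pics/{n}0.png',cams.capture(n)[:,:,::-1]);print(n,cams.get_calibration(n))
print(cams.get_calibration('wrist'))
E
```

```text
pics
{'time': 0.0, 'tcp_pos': array([ 213.03212205, -506.89794804,  303.30941375]), 'tcp_rot': array([[ 9.21914577e-01,  3.87393055e-01, -3.66232879e-04],
       [ 3.87393213e-01, -9.21913867e-01,  1.14862396e-03],
       [ 1.07333774e-04, -1.20080930e-03, -9.99999273e-01]]), 'gripper_width': 85.32029621563822, 'wrist_force': array([-0.50375031, -0.23037296, -0.7091078 ])}
72.6
side {'fovy': 44.057653368573426, 'cx': 311.3916222811378, 'cy': 197.14697668315304, 'R': array([[-0.68283523, -0.73056106, -0.00407244],
       [-0.62058626,  0.58296818, -0.52442426],
       [ 0.38549805, -0.35556806, -0.85144736]]), 't': array([341.57358209, 429.20085108, 903.24266538])}
top {'fovy': 57.727071655704215, 'cx': 320.76362221931464, 'cy': 194.36552052333337, 'R': array([[ 9.26957678e-03, -9.99955657e-01,  1.66095108e-03],
       [-9.94977525e-01, -9.38896275e-03, -9.96572710e-02],
       [ 9.96684466e-02, -7.28828271e-04, -9.95020437e-01]]), 't': array([-75.21417761, 545.68229229, 840.6526442 ])}
{'fovy': 70.36672440695142, 'cx': 316.7271282167292, 'cy': 201.5861081629593, 'hand_eye': array([[ 8.39365802e-04, -9.63392751e-01, -2.68092713e-01,
         6.78569829e+01],
       [ 9.99999613e-01,  8.78929476e-04, -2.75606481e-05,
        -1.80957775e-01],
       [ 2.62186316e-04, -2.68092586e-01,  9.63393116e-01,
        -7.00079702e+01],
       [ 0.00000000e+00,  0.00000000e+00,  0.00000000e+00,
         1.00000000e+00]])}
```

View pics/top0.png

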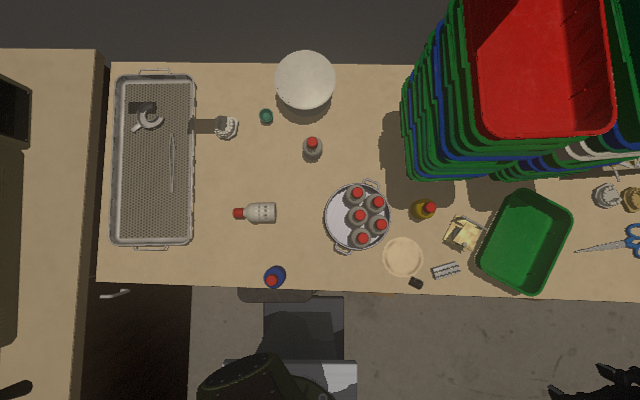

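View pics/side0.png

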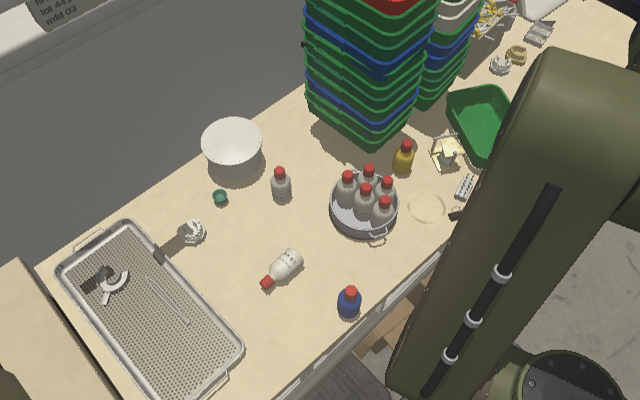

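Top view shows: caddy at about (356,216) with red caps at (357,193), (377,202), (360,215), (379,225), (362,238); the fallen bottle at (255,213), cap to the left; and the upright grey-cream bottle at (312,148), behind the caddy. The look-alikes are blue at (275,276) and yellow at (424,209), and I'll leave both alone. Next I'll enlarge and measure.

```bash
cat > h.py <<'E'
import numpy as np,cv2
from workcell import status,cams,robot
def K(c): 
    f=200/np.tan(np.radians(c['fovy'])/2); return f,c['cx'],c['cy']
def cam(n,s=None):
    c=cams.get_calibration(n); f,cx,cy=K(c)
    if n=='wrist':
        T=np.eye(4);T[:3,:3]=s['tcp_rot'];T[:3,3]=s['tcp_pos'];M=T@c['hand_eye']
        R=M[:3,:3].T;t=-R@M[:3,3]
    else: R,t=np.array(c['R']),np.array(c['t'])
    return f,cx,cy,R,t
def ray(n,uv,z,s=None):
    f,cx,cy,R,t=cam(n,s); d=R.T@np.array([(uv[0]-cx)/f,(uv[1]-cy)/f,1]); o=-R.T@t
    return o+d*(z-o[2])/d[2]
def proj(n,X,s=None):
    f,cx,cy,R,t=cam(n,s); p=R@np.asarray(X,float)+t; return np.array([cx+f*p[0]/p[2],cy+f*p[1]/p[2]])
def red(img):
    h=cv2.cvtColor(img,cv2.COLOR_RGB2HSV); m=(((h[...,0]<8)|(h[...,0]>172))&(h[...,1]>130)&(h[...,2]>70)).astype(np.uint8)
    n,l,st,c=cv2.connectedComponentsWithStats(m); return [(st[i],c[i]) for i in range(1,n) if st[i][4]>15],m
def shot(n,name,crop=None,k=1):
    s=status.get_state(); im=cams.capture(n); o=im
    if crop: o=im[crop[1]:crop[3],crop[0]:crop[2]]
    cv2.imwrite('pics/'+name+'.png',cv2.resize(o,None,fx=k,fy=k,interpolation=cv2.INTER_CUBIC)[:,:,::-1]); return s,im
E
python3 - <<'E'
from h import *
s,im=shot('top','t1',(215,120,455,300),3.3)
for st,c in red(im)[0]:
    if st[4]<300: print('top',st,c.round(1),ray('top',c,97).round(0))
s,im=shot('side','s1',(240,140,440,330),3.1)
for st,c in red(im)[0]:
    if st[4]<300: print('side',st,c.round(1),ray('side',c,92).round(0))
E
```

```text
top [307 137  11  10  82] [311.8 141.3] [658. -49.  97.]
top [352 187  11  11  92] [357.1 191.9] [ 545. -150.   97.]
top [373 197  11  10  90] [378.2 201.3] [ 525. -196.   97.]
top [425 202  11  11  90] [430.4 206.6] [ 515. -311.   97.]
top [233 208  10  10  91] [237.9 212.6] [498. 111.  97.]
top [355 210  11  10  88] [359.6 214.5] [ 496. -155.   97.]
top [376 219  11  11  97] [380.9 223.8] [ 476. -202.   97.]
top [358 233  11  11  91] [362.5 237.5] [ 446. -162.   97.]
top [266 274  12  12 100] [271.2 279.8] [354.  35.  97.]
side [402 139  10  10  70] [406.7 143.2] [ 517. -316.   92.]
side [364 164  11   8  72] [368.9 167.5] [ 529. -203.   92.]
side [274 166  10   8  58] [278.8 169.7] [662. -53.  92.]
side [343 170  10   8  65] [347.5 173.8] [ 550. -156.   92.]
side [382 176  11   8  69] [387.  179.6] [ 480. -209.   92.]
side [361 183  11   8  69] [365.7 186.5] [ 500. -161.   92.]
side [380 195  11   9  72] [385.1 199. ] [ 449. -169.   92.]
side [261 276  13  12  94] [266.8 281.4] [479. 138.  92.]
side [345 286  12  10  98] [350.6 290.6] [355.  32.  92.]
```

View pics/t1.png

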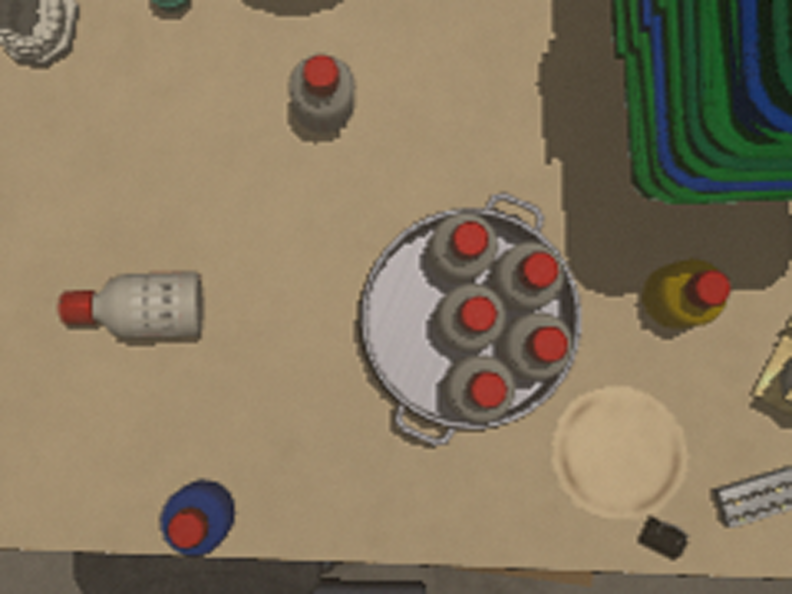

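View pics/s1.png

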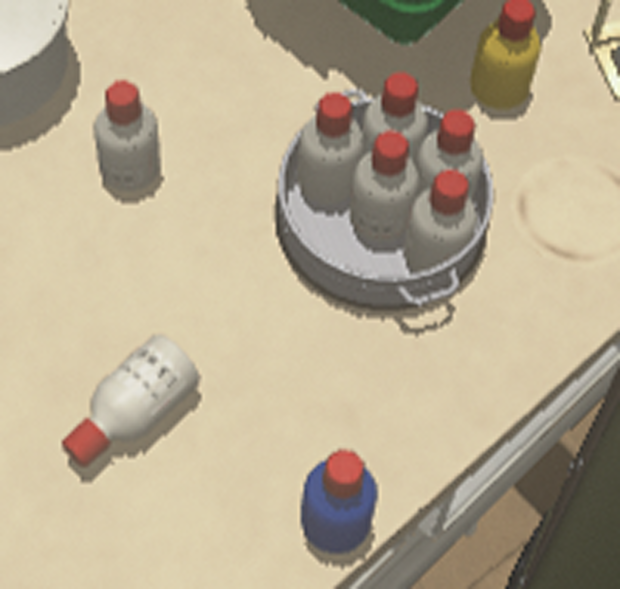

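```bash
python3 - <<'E'
from h import *
im=cams.capture('top')
# body/cap extents from crop t1 (scale 3.3, origin 215,120)
for nm,p,z in [('captip',(59,309),24),('capjoin',(95,309),24),('base',(201,306),24)]:
    print(nm,ray('top',(215+p[0]/3.3,120+p[1]/3.3),z).round(0))
o=(240,140)
for nm,p,z in [('captip',(74,449),24),('base',(183,355),24)]:
    print(nm,ray('side',(240+p[0]/3.1,140+p[1]/3.1),z).round(0))
E
```

```text
captip [498. 139.  24.]
capjoin [499. 113.  24.]
base [502.  37.  24.]
captip [502. 133.  24.]
base [503.  33.  24.]
```

Call:
play_rows --pt "20 45 0" --pt "20 45 0" --pt "20 45 0" --pt "20 45 0" --pt "20 45 0" --twist '[0.09,0.09,0.09,0.09,0.09]' --fingers 0

```text
time: 0.75
tcp_pos: [313.3, -280.2, 303.9]
tcp_rot: [[0.659, 0.752, 0.0], [0.752, -0.659, -0.0], [0.0, 0.0, -1.0]]
wrist_force: [1.4, -0.4, 0.3]
gripper_width: 85.5
```

Call:
play_rows --pt "20 45 0" --pt "20 45 0" --pt "20 45 0" --pt "20 45 0" --pt "20 45 0" --twist '[0.09,0.09,0.09,0.09,0.09]'

```text
time: 1.25
tcp_pos: [413.4, -55.0, 304.1]
tcp_rot: [[0.266, 0.964, 0.001], [0.964, -0.266, -0.0], [0.0, 0.001, -1.0]]
wrist_force: [0.5, -0.6, 0.5]
gripper_width: 85.6
```

Call:
play_rows --pt "20 45 -15" --pt "20 45 -15" --pt "20 45 -15" --pt "20 40 -15" --pt "0 0 0" --twist '[0.09,0.09,0.09,0,0]'

```text
time: 1.75
tcp_pos: [491.8, 117.7, 242.7]
tcp_rot: [[-0.001, 1.0, -0.003], [1.0, 0.001, -0.0], [-0.0, -0.003, -1.0]]
wrist_force: [-0.2, -0.4, 0.8]
gripper_width: 85.4
```

```bash
python3 - <<'E'
from h import *
s,im=shot('wrist','w1');print(s['tcp_pos'],s['tcp_rot'].round(3),s['joints'].round(0),s['time'])
E
```

```text
[491.78057929 117.67769212 242.6941922 ] [[-0.001  1.    -0.003]
 [ 1.     0.001 -0.   ]
 [-0.    -0.003 -1.   ]] [ 9. 15. 98.  0. 67.  9.] 1.75
```

View pics/w1.png

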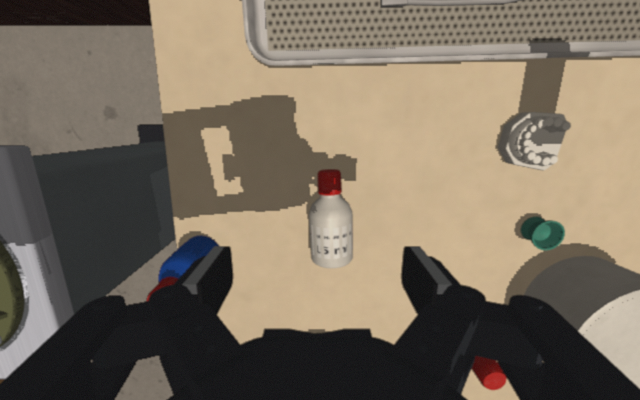

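```bash
python3 - <<'E'
from h import *
s=status.get_state()
for p in [(330,171),(329,195),(332,265)]: print(ray('wrist',p,24,s).round(1))
for y in (139,100,36): print(proj('wrist',(501,y,24),s).round(0))
E
```

```text
[504.4 135.9  24. ]
[503.6 110.4  24. ]
[508.1  28.8  24. ]
[327. 168.]
[326. 205.]
[326. 259.]
```

Call:
play_rows --pt "5 10 -40" --pt "5 10 -40" --pt "1 3 -40" --pt "0 0 -30" --pt "0 0 -11" --twist '[0.03,0,0,0,0]'

```text
time: 2.3
tcp_pos: [501.3, 136.0, 82.1]
tcp_rot: [[-0.026, 1.0, -0.004], [1.0, 0.026, -0.001], [-0.001, -0.004, -1.0]]
wrist_force: [0.7, 0.0, 0.5]
gripper_width: 85.3
```

```bash
python3 - <<'E'
from h import *
s,im=shot('wrist','w2');print(s['tcp_pos'])
shot('side','s2',(200,200,360,340),4)
E
```

```text
[501.30047117 136.02255208  82.07953196]
```

View pics/w2.png

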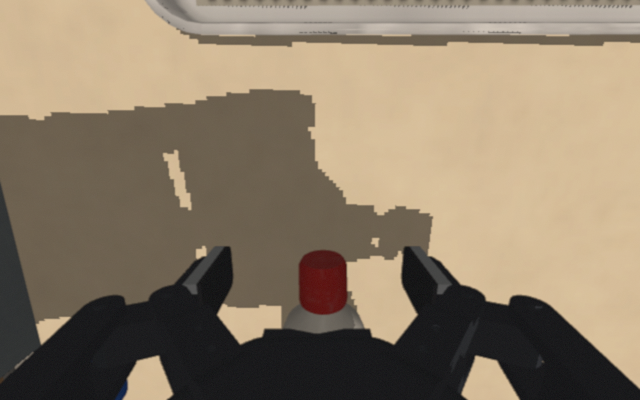

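View pics/s2.png

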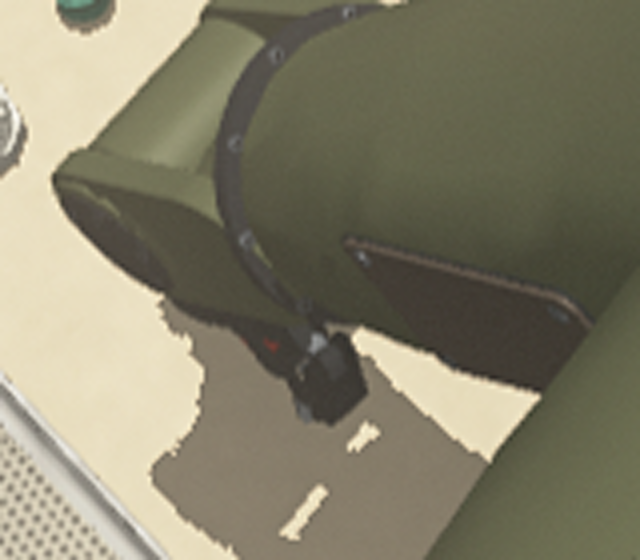

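```bash
python3 - <<'E'
from h import *
s=status.get_state()
print(ray('wrist',(323,251),11.5,s).round(1),ray('wrist',(323,263),36.5,s).round(1), ray('wrist',(299,290),24,s).round(1), ray('wrist',(347,290),24,s).round(1))
E
```

```text
[505.3 136.8  11.5] [504.7 142.7  36.5] [493.2 120.3  24. ] [518.1 121.   24. ]
```

Call:
play_rows --pt "3 8 0" --pt "0 0 0" --pt "0 0 0" --pt "0 0 0" --pt "0 0 0" --twist '[0,0,0,0,0]' --fingers 1 --squeeze 20

```text
time: 2.9
tcp_pos: [505.5, 145.1, 84.6]
tcp_rot: [[-0.027, 1.0, 0.001], [1.0, 0.027, 0.0], [0.0, 0.001, -1.0]]
wrist_force: [1.0, 0.7, -0.0]
gripper_width: 23.8
```

Call:
play_rows --pt "0 0 0" --pt "0 0 0" --pt "0 0 0" --twist '[0,0,0]'

```text
time: 3.2
tcp_pos: [505.4, 145.1, 84.2]
tcp_rot: [[-0.027, 1.0, 0.0], [1.0, 0.027, 0.0], [0.0, 0.0, -1.0]]
wrist_force: [0.6, 1.4, 0.1]
gripper_width: 23.5
```

```bash
python3 - <<'E'
from h import *
s,im=shot('wrist','w3');print(s['tcp_pos'],s['gripper_width'])
E
```

```text
[505.36595822 145.09576735  84.19523893] 23.484609765540434
```

View pics/w3.png

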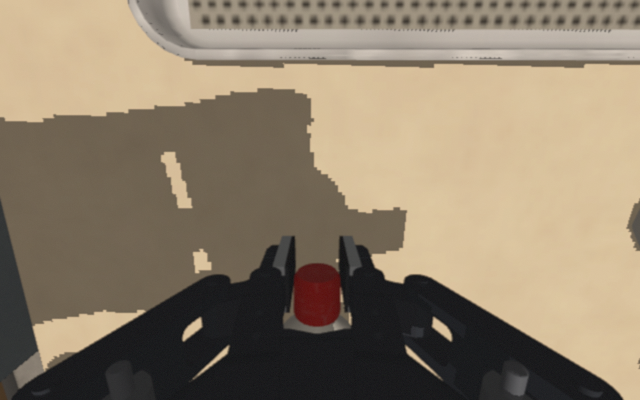

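Cap end gripped at 23.5 mm (cap is 25 mm). I'll lift it along the pivot arc towards the base, so that it swings in the pads.

Call:
play_rows --pt "0 -3 15" --pt "0 -5 15" --pt "0 -8 15" --pt "0 -8 10" --pt "0 0 0" --twist '[0,0,0,0,0]'

```text
time: 3.75
tcp_pos: [506.0, 120.0, 141.1]
tcp_rot: [[-0.026, 1.0, 0.003], [1.0, 0.026, 0.0], [0.0, 0.003, -1.0]]
wrist_force: [0.0, -0.4, -0.5]
gripper_width: 23.6
```

```bash
python3 - <<'E'
from h import *
s,im=shot('wrist','w4');print(s['tcp_pos'],s['gripper_width'])
shot('side','s4',(200,180,360,320),4)
E
```

```text
[505.95706617 120.03459649 141.14970435] 23.649799339038015
```

View pics/w4.png

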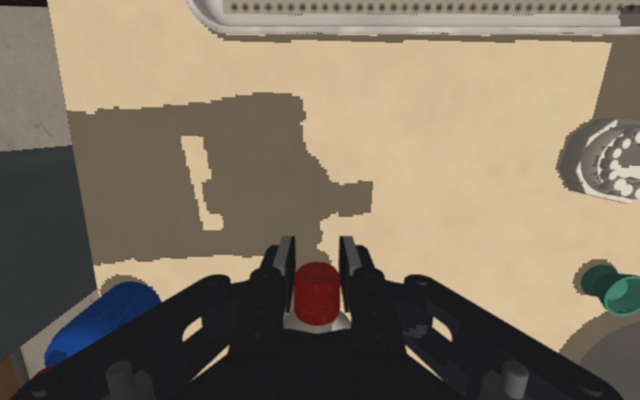

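View pics/s4.png

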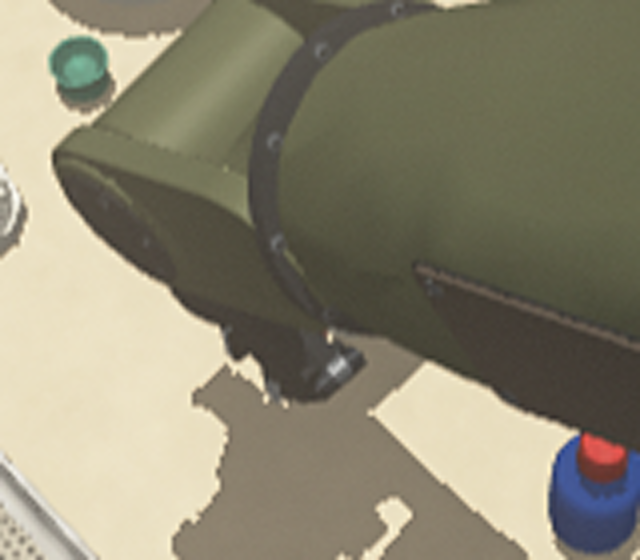

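The bottle lifted rigidly and stayed level, so it does not swing in the pads. New plan: set it down, grip it near the base, carry it cap-first over the fixed caddy rim at the gap, then lower. The rim then pushes the cap up and turns the bottle in the pads.

Call:
play_rows --pt "0 0 -20" --pt "0 0 -20" --pt "0 0 -10" --pt "0 0 -6" --pt "0 0 0" --twist '[0,0,0,0,0]'

```text
time: 4.35
tcp_pos: [505.2, 121.1, 82.7]
tcp_rot: [[-0.027, 1.0, -0.001], [1.0, 0.027, -0.0], [-0.0, -0.001, -1.0]]
wrist_force: [-1.1, -0.8, 1.0]
gripper_width: 23.8
```

Call:
play_rows --pt "0 0 0" --pt "0 0 0" --pt "0 0 0" --pt "0 0 0" --pt "0 0 0" --twist '[0,0,0,0,0]' --fingers 0

```text
time: 4.85
tcp_pos: [505.4, 121.1, 83.4]
tcp_rot: [[-0.027, 1.0, 0.0], [1.0, 0.027, 0.0], [0.0, 0.0, -1.0]]
wrist_force: [0.4, 0.4, 0.4]
gripper_width: 85.6
```

Call:
play_rows --pt "0 0 30" --pt "0 0 40" --pt "0 -20 40" --pt "0 -30 40" --pt "0 0 0" --twist '[0,0,0,0,0]'

```text
time: 5.35
tcp_pos: [506.7, 69.0, 238.5]
tcp_rot: [[-0.025, 1.0, 0.008], [1.0, 0.025, 0.0], [-0.0, 0.008, -1.0]]
wrist_force: [-0.8, 0.1, 0.1]
gripper_width: 85.5
```

```bash
python3 - <<'E'
from h import *
s,im=shot('wrist','w5');print(s['tcp_pos'],s['gripper_width'])
E
```

```text
[506.72287709  69.01733699 238.4708901 ] 85.47872978364333
```

View pics/w5.png

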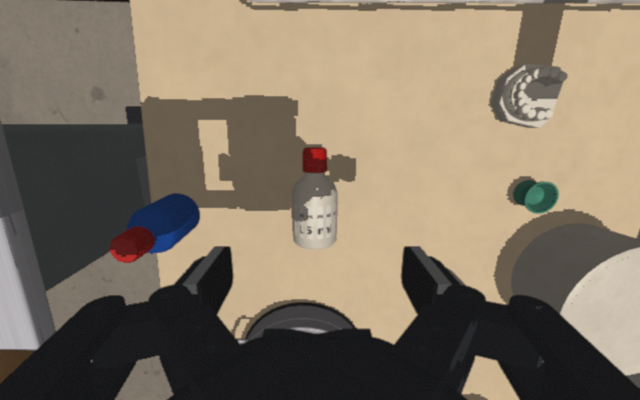

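```bash
python3 - <<'E'
from h import *
s=status.get_state()
for p in [(315,148),(315,172),(315,247)]: print([ray('wrist',p,z,s).round(1) for z in (11.5,24)])
E
```

```text
[array([504.1, 113.1,  11.5]), array([504.1, 114.2,  24. ])]
[array([504.7,  88.4,  11.5]), array([504.7,  90.5,  24. ])]
[array([506.8,   3.2,  11.5]), array([506.7,   8.9,  24. ])]
```

Call:
play_rows --pt "0 -23 -40" --pt "0 -23 -40" --pt "0 0 -40" --pt "0 0 -26" --pt "0 0 -10" --twist '[0,0,0,0,0]'

```text
time: 5.9
tcp_pos: [503.7, 25.4, 73.9]
tcp_rot: [[-0.027, 1.0, -0.006], [1.0, 0.027, 0.0], [0.0, -0.006, -1.0]]
wrist_force: [0.2, 0.7, -0.1]
gripper_width: 85.5
```

Call:
play_rows --pt "0 0 0" --pt "0 0 0" --pt "0 0 0" --pt "0 0 0" --pt "0 0 0" --twist '[0,0,0,0,0]' --fingers 1 --squeeze 20

```text
time: 6.4
tcp_pos: [506.0, 25.2, 78.5]
tcp_rot: [[-0.027, 1.0, 0.002], [1.0, 0.027, 0.0], [0.0, 0.002, -1.0]]
wrist_force: [-1.2, 1.2, 7.2]
gripper_width: 45.8
```

```bash
python3 - <<'E'
from h import *
s,im=shot('wrist','w6');print(s['tcp_pos'],s['gripper_width'])
E
```

```text
[505.97427463  25.22661751  78.53843265] 45.81807321881732
```

View pics/w6.png

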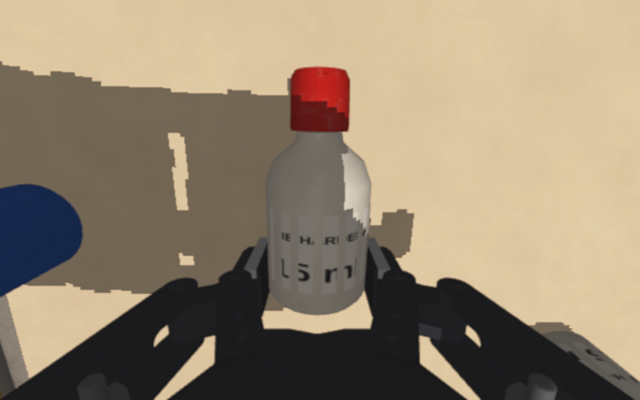

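The base is gripped, but the palm is only 54 mm above the grasp point. A bottle gripped this near its base would hit it before standing up. I'll go back to the cap end and loosen the fingers in small steps, so gravity swings the base down.

Call:
play_rows --pt "0 0 0" --pt "0 0 0" --pt "0 0 0" --pt "0 0 0" --pt "0 0 50" --twist '[0,0,0,0,0]' --fingers 0

```text
time: 6.95
tcp_pos: [502.8, 25.0, 122.4]
tcp_rot: [[-0.027, 1.0, -0.011], [1.0, 0.027, 0.0], [0.001, -0.011, -1.0]]
wrist_force: [0.5, -0.2, 1.2]
gripper_width: 85.2
```

Call:
play_rows --pt "0 40 30" --pt "0 40 0" --pt "0 14 -30" --pt "0 0 -30" --pt "0 0 -18" --twist '[0,0,0,0,0]'

```text
time: 7.45
tcp_pos: [504.5, 119.6, 77.2]
tcp_rot: [[-0.028, 1.0, -0.002], [1.0, 0.028, -0.0], [-0.0, -0.002, -1.0]]
wrist_force: [0.1, -0.3, 0.5]
gripper_width: 85.0
```

```bash
python3 - <<'E'
from h import *
s,im=shot('wrist','w7');print(s['tcp_pos'],s['gripper_width'])
E
```

```text
[504.49920579 119.56843254  77.23142208] 85.03681221137609
```

View pics/w7.png

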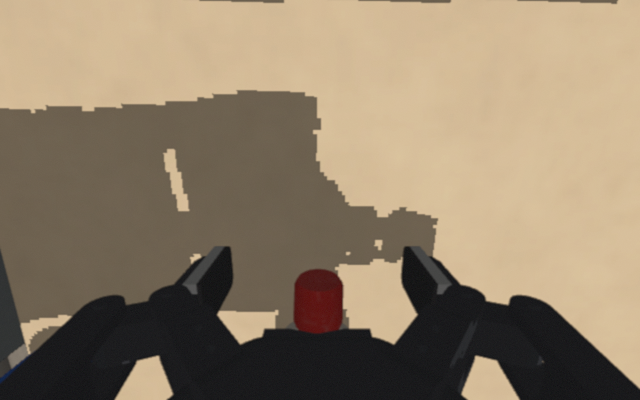

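Call:
play_rows --pt "0 1 7" --pt "0 0 0" --pt "0 0 0" --pt "0 0 0" --pt "0 0 0" --twist '[0,0,0,0,0]' --fingers 0.8

```text
time: 8.0
tcp_pos: [505.5, 120.1, 86.7]
tcp_rot: [[-0.027, 1.0, 0.001], [1.0, 0.027, 0.0], [0.0, 0.001, -1.0]]
wrist_force: [0.2, -0.2, 0.5]
gripper_width: 23.4
```

Call:
play_rows --pt "0 0 0" --pt "0 0 8" --pt "0 0 12" --pt "0 0 10" --pt "0 0 0" --twist '[0,0,0,0,0]'

```text
time: 8.5
tcp_pos: [506.0, 120.2, 118.1]
tcp_rot: [[-0.027, 1.0, 0.003], [1.0, 0.027, 0.0], [0.0, 0.003, -1.0]]
wrist_force: [-0.2, 1.0, -0.6]
gripper_width: 23.4
```

```bash
python3 - <<'E'
from h import *
s,im=shot('wrist','w8',(200,200,440,400),3);print(s['tcp_pos'],s['gripper_width'])
E
```

```text
[506.01013887 120.18665725 118.11282075] 23.449758749032153
```

View pics/w8.png

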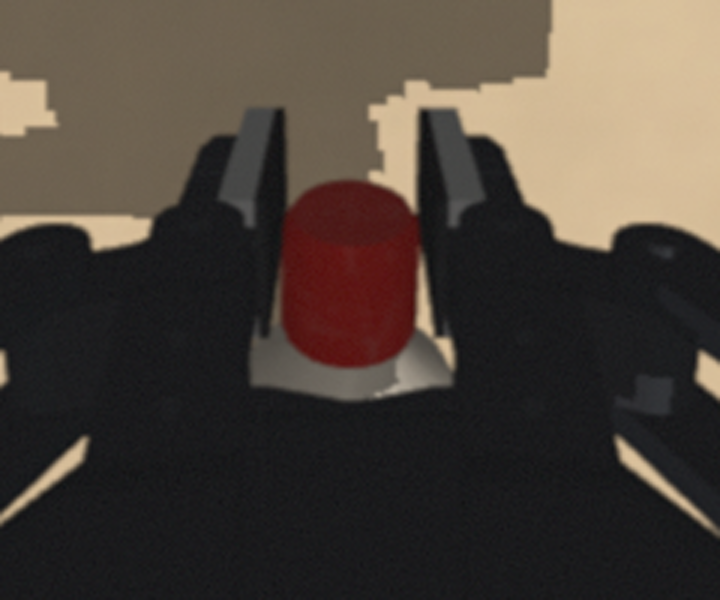

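Call:
play_rows --pt "0 0 0" --pt "0 0 0" --twist '[0,0]' --fingers 0.75

```text
time: 8.75
tcp_pos: [505.1, 120.0, 115.8]
tcp_rot: [[-0.027, 1.0, -0.001], [1.0, 0.027, -0.0], [-0.0, -0.001, -1.0]]
wrist_force: [-0.5, 0.1, -0.3]
gripper_width: 23.6
```

Call:
play_rows --pt "0 0 0" --pt "0 0 0" --twist '[0,0]' --fingers 0.73

```text
time: 8.95
tcp_pos: [505.2, 120.1, 115.9]
tcp_rot: [[-0.027, 1.0, -0.0], [1.0, 0.027, -0.0], [-0.0, -0.0, -1.0]]
wrist_force: [0.9, -0.3, -0.5]
gripper_width: 23.7
```

```bash
python3 - <<'E'
from h import *
s,im=shot('wrist','w9',(200,200,440,400),2.5);print(s['tcp_pos'],s['gripper_width'])
E
```

```text
[505.2490359  120.05967211 115.89354759] 23.742701718748233
```

View pics/w9.png

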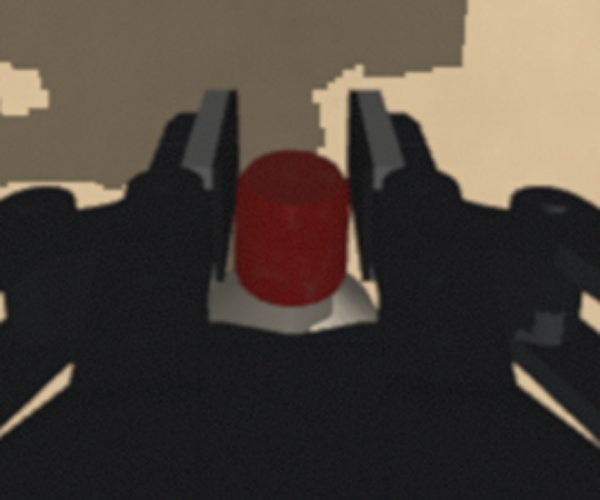

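Call:
play_rows --pt "0 0 0" --twist '[0]' --fingers 0.72

```text
time: 9.1
tcp_pos: [505.3, 120.1, 116.1]
tcp_rot: [[-0.027, 1.0, -0.0], [1.0, 0.027, -0.0], [-0.0, -0.0, -1.0]]
wrist_force: [-0.1, 0.8, -0.8]
gripper_width: 23.7
```

Call:
play_rows --pt "0 0 0" --twist '[0]' --fingers 0.715

```text
time: 9.2
tcp_pos: [505.3, 120.0, 116.1]
tcp_rot: [[-0.027, 1.0, -0.0], [1.0, 0.027, -0.0], [-0.0, -0.0, -1.0]]
wrist_force: [0.1, 0.9, -0.5]
gripper_width: 24.9
```

Call:
play_rows --pt "0 0 0" --twist '[0]' --fingers 0.71

```text
time: 9.3
tcp_pos: [505.3, 120.1, 116.2]
tcp_rot: [[-0.027, 1.0, -0.0], [1.0, 0.027, -0.0], [-0.0, -0.0, -1.0]]
wrist_force: [0.0, -0.1, -0.4]
gripper_width: 24.8
```

```bash
python3 - <<'E'
from h import *
s,im=shot('wrist','w10',(200,200,440,400),2.5);print(s['tcp_pos'],s['gripper_width'])
E
```

```text
[505.33524623 120.08359422 116.15801598] 24.752964048698157
```

View pics/w10.png

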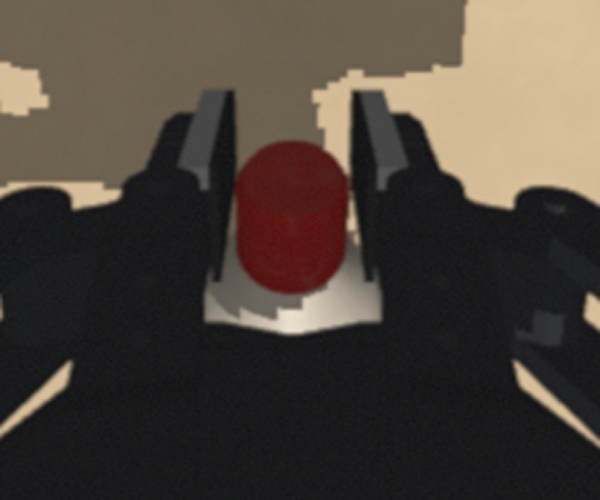

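The bottle now tilts freely in the lightly set pads (opening 24.8 mm). I'll follow the arc.

Call:
play_rows --pt "0 -7 10" --pt "0 -9 10" --pt "0 -10 8" --pt "0 -11 7" --pt "0 0 0" --twist '[0,0,0,0,0]'

```text
time: 9.85
tcp_pos: [505.8, 81.6, 152.5]
tcp_rot: [[-0.025, 1.0, 0.002], [1.0, 0.025, 0.0], [0.0, 0.002, -1.0]]
wrist_force: [0.2, 0.7, 0.8]
gripper_width: 25.0
```

```bash
python3 - <<'E'
from h import *
s,im=shot('wrist','w11',(200,200,440,400),2.5);print(s['tcp_pos'],s['gripper_width'])
E
```

```text
[505.76051831  81.62142315 152.48647844] 25.002385139110714
```

View pics/w11.png

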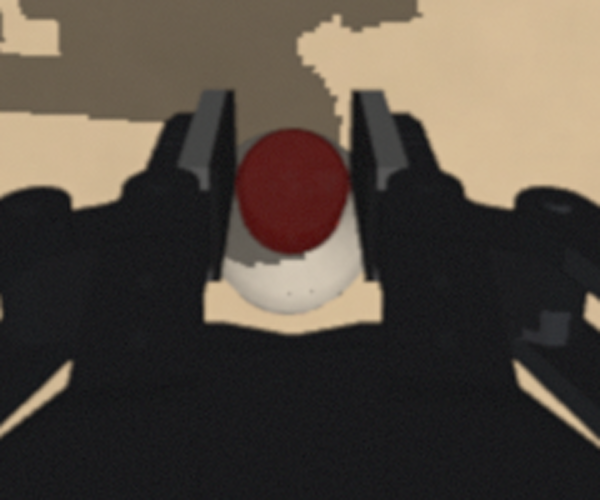

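Call:
play_rows --pt "0 -12 4" --pt "0 -12 3" --pt "0 -12 2" --pt "0 -11 1" --pt "0 -8 0" --twist '[0,0,0,0,0]'

```text
time: 10.4
tcp_pos: [505.3, 27.4, 161.0]
tcp_rot: [[-0.027, 1.0, -0.0], [1.0, 0.027, -0.0], [-0.0, -0.0, -1.0]]
wrist_force: [0.6, 0.7, 1.2]
gripper_width: 24.9
```

```bash
python3 - <<'E'
from h import *
s,im=shot('wrist','w12',(200,200,440,400),2.5);print(s['tcp_pos'],s['gripper_width'])
shot('side','s12',(220,180,380,320),4)
E
```

```text
[505.27396363  27.38249362 161.04528145] 24.93341206491626
```

View pics/w12.png

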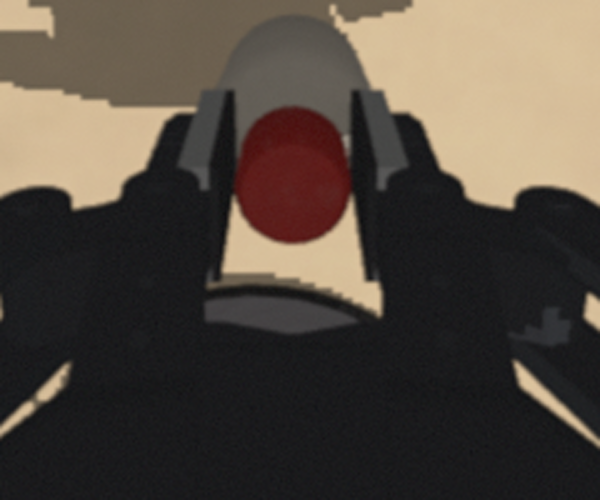

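View pics/s12.png

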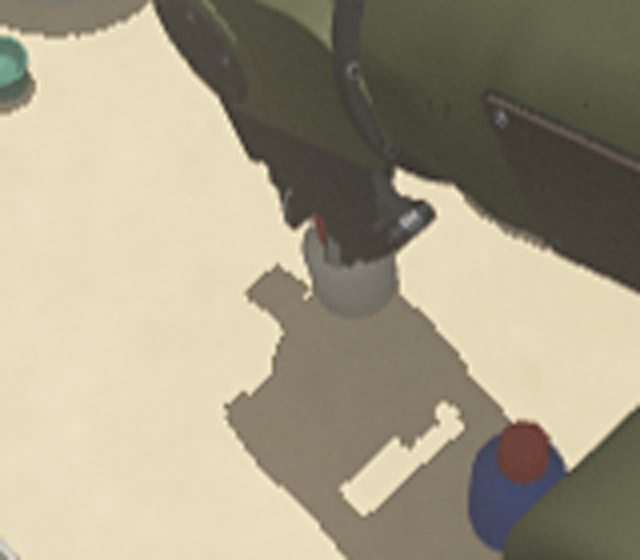

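```bash
python3 - <<'E'
from h import *
s=status.get_state()
# image: cap top ellipse centre crop(293,193)/2.5+200 ; shoulder far edge crop row 15
c=np.array([293,193])/2.5+200; print(c)
for z in (100,104): print(ray('wrist',c,z,s).round(1))
e=np.array([293,15])/2.5+200
y0=ray('wrist',c,100,s)
for z in (40,50,60,65): print(z,ray('wrist',e,z,s)-y0)
E
```

```text
[317.2 277.2]
[505.7  18.3 100. ]
[505.6  20.7 104. ]
40 [ -0.49761125  20.69974726 -60.        ]
50 [ -0.58954069  23.64785745 -50.        ]
60 [ -0.68147012  26.59596765 -40.        ]
65 [ -0.72743484  28.07002275 -35.        ]
```

Call:
play_rows --pt "0 -5 0" --pt "0 -5 -1" --pt "0 -3 -1" --pt "0 0 0" --twist '[0,0,0,0]'

```text
time: 10.9
tcp_pos: [505.5, 14.7, 159.2]
tcp_rot: [[-0.027, 1.0, 0.0], [1.0, 0.027, -0.0], [-0.0, 0.0, -1.0]]
wrist_force: [0.2, -0.4, 4.5]
gripper_width: 24.7
```

```bash
python3 - <<'E'
from h import *
s,im=shot('wrist','w13',(200,160,440,360),2.5);print(s['tcp_pos'],s['gripper_width'],s['wrist_force'])
E
```

```text
[505.49446819  14.68896458 159.24991042] 24.736930194986925 [ 0.16138538 -0.35234821  4.5286049 ]
```

View pics/w13.png

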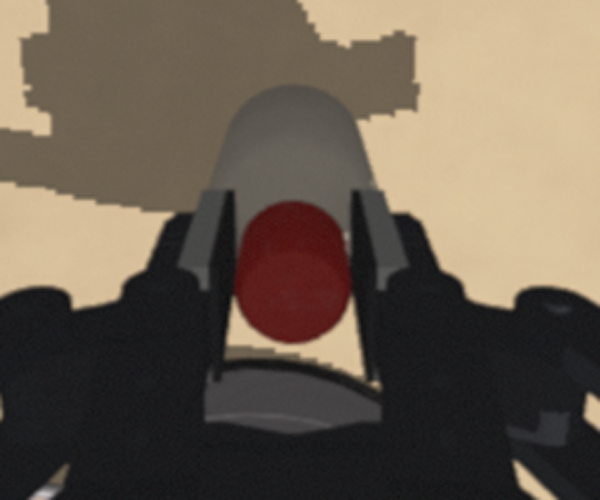

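```bash
python3 - <<'E'
from h import *
s=status.get_state()
print(ray('wrist',(317,279),100,s).round(1), ray('wrist',(317,194),0,s).round(1)-[0,23.5,0])
E
```

```text
[505.9   5.8 100. ] [505.4   2.2   0. ]
```

It leans only about 2°, with the base on the worktop. I'll open the fingers and check that it stands.

Call:
play_rows --pt "0 0 0" --pt "0 0 0" --pt "0 0 0" --pt "0 0 20" --pt "0 0 30" --twist '[0,0,0,0,0]' --fingers 0.3

```text
time: 11.45
tcp_pos: [504.6, 15.2, 208.3]
tcp_rot: [[-0.027, 1.0, -0.004], [1.0, 0.027, 0.0], [0.0, -0.004, -1.0]]
wrist_force: [-0.3, -1.1, 0.6]
gripper_width: 59.6
```

Call:
play_rows --pt "0 -20 40" --pt "0 -40 40" --pt "0 -40 20" --pt "0 -40 0" --pt "0 0 0" --twist '[0,0,0,0,0]'

```text
time: 11.95
tcp_pos: [505.1, -123.8, 304.9]
tcp_rot: [[-0.023, 1.0, 0.001], [1.0, 0.023, -0.001], [-0.001, 0.001, -1.0]]
wrist_force: [-0.5, 0.6, -0.6]
gripper_width: 59.9
```

```bash
python3 - <<'E'
from h import *
s,im=shot('wrist','w14');print(s['tcp_pos'],s['gripper_width'],s['wrist_force'])
for st,c in red(im)[0]: print(st,c.round(1),ray('wrist',c,99,s).round(1),ray('wrist',c,103,s).round(1))
E
```

```text
[ 505.05551673 -123.75033347  304.8728393 ] 59.90771519678142 [-0.45545659  0.60309122 -0.64574154]
[130   0  40  31 911] [150.7  13.2] [360.   30.4  99. ] [362.1  29.2 103. ]
[308  39  27  33 684] [321.  55.] [505.9   1.7  99. ] [505.8   0.9 103. ]
[460 106  36  26 746] [477.4 118.6] [653.3 -48.6  99. ] [651.2 -48.7 103. ]
[344 203  24  28 511] [355.3 216.8] [ 545.3 -147.8   99. ] [ 544.6 -146.5  103. ]
[297 207  22  27 496] [307.7 220.5] [ 496.5 -153.    99. ] [ 496.6 -151.6  103. ]
[248 212  25  27 521] [260.3 225.2] [ 447.7 -159.3   99. ] [ 448.5 -157.8  103. ]
[324 243  23  28 512] [334.3 256.6] [ 525.6 -193.1   99. ] [ 525.3 -191.1  103. ]
[278 247  23  27 490] [289.1 260. ] [ 477.4 -198.2   99. ] [ 477.7 -196.1  103. ]
[314 327  15   6  64] [320.4 329.7] [ 513.4 -286.1   99. ] [ 513.2 -282.7  103. ]
```

View pics/w14.png

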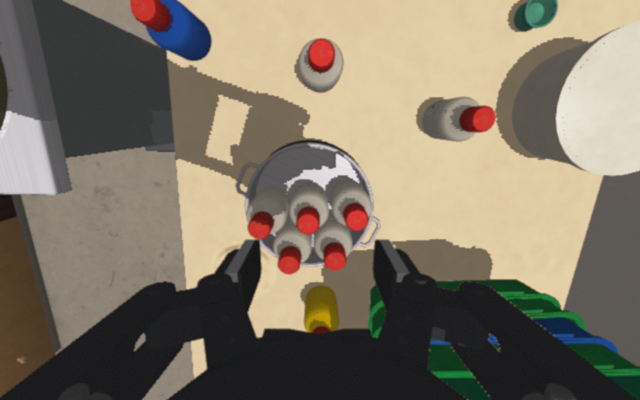

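```bash
python3 - <<'E'
from h import *
s=status.get_state(); im=cv2.imread('pics/w14.png')
c=np.array([496.5,-153.])
k=4;x0,y0=220,120
o=cv2.resize(im[y0:y0+150,x0:x0+200],None,fx=k,fy=k,interpolation=cv2.INTER_CUBIC)
def circ(cx,cy,r,z,col):
    p=np.array([proj('wrist',(cx+r*np.cos(a),cy+r*np.sin(a),z),s) for a in np.linspace(0,2*np.pi,90)]); p=((p-[x0,y0]+.5)*k).astype(int)
    cv2.polylines(o,[p],True,col,1)
circ(*c,75,46,(0,255,0))
yaw=66.8
for a in range(0,360,60):
    b=np.radians(yaw+a); circ(c[0]+50*np.cos(b),c[1]+50*np.sin(b),12.5,104,(255,255,0))
    if a<61: circ(c[0]+50*np.cos(b),c[1]+50*np.sin(b),23.5,4,(255,0,255))
circ(*c,12.5,104,(255,255,0))
cv2.imwrite('pics/o1.png',o)
E
```

```text
(no output)
```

View pics/o1.png

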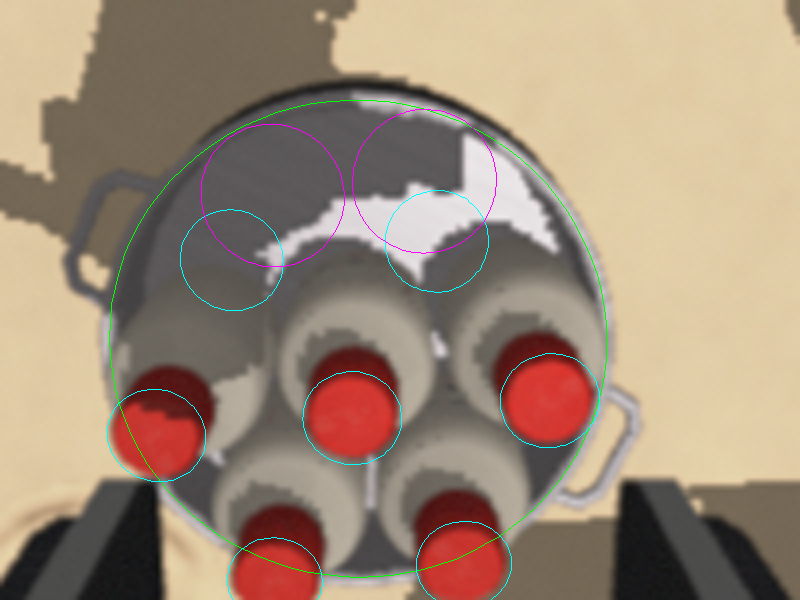

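The uprighted bottle stands near (506, 2.5) and the caddy model overlays well, with centre (496.5, -153) and yaw about 66.8°. The free places are then (516.2, -107) and (466.5, -113). I'll pick up the uprighted bottle by its cap with the jaws tangential to place 60.

Call:
play_rows --pt "0 25 0" --pt "0 25 -20" --pt "0 25 -25" --pt "0 26 -25" --pt "1 25 -20" --twist '[0.124,0.124,0.124,0.124,0.124]'

```text
time: 12.5
tcp_pos: [505.6, 7.8, 212.9]
tcp_rot: [[-0.608, 0.794, -0.002], [0.794, 0.608, 0.0], [0.001, -0.001, -1.0]]
wrist_force: [0.7, -0.6, 0.2]
gripper_width: 60.0
```

```bash
python3 - <<'E'
from h import *
s,im=shot('wrist','w15');print(s['tcp_pos'],s['tcp_rot'].round(3))
for st,c in red(im)[0]: print(st,c.round(1),ray('wrist',c,96,s).round(1))
E
```

```text
[505.60270707   7.79562512 212.92840558] [[-0.608  0.794 -0.002]
 [ 0.794  0.608  0.   ]
 [ 0.001 -0.001 -1.   ]]
[ 120   20   49   42 1436] [141.3  40.1] [353.2  36.2  96. ]
[ 298  206   32   40 1021] [313.7 225.8] [504.8   5.4  96. ]
[134 335  11  16  74] [139.2 342.3] [ 454.4 -157.    96. ]
[ 169  344   37   43 1007] [186.7 365.5] [ 496.  -153.7   96. ]
[428 365   7  10  26] [430.7 368.9] [655.9 -35.3  96. ]
[142 380  19  20 107] [151.4 391.2] [ 486.1 -195.    96. ]
```

View pics/w15.png

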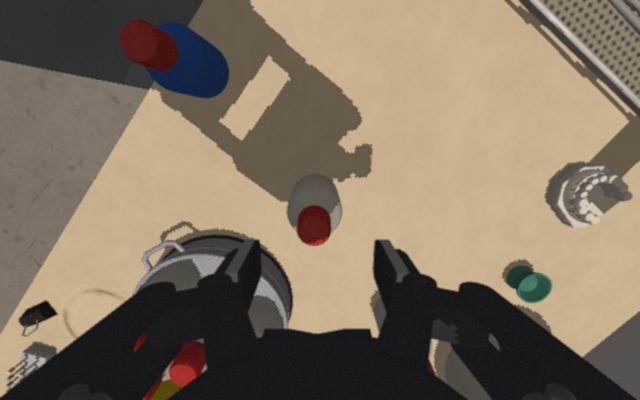

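Call:
play_rows --pt "-0.5 -3 -30" --pt "0 0 -20" --pt "0 0 -11" --pt "0 0 0" --twist '[0,0,0,0]'

```text
time: 12.95
tcp_pos: [505.3, 3.2, 152.4]
tcp_rot: [[-0.603, 0.798, -0.003], [0.798, 0.603, 0.0], [0.002, -0.002, -1.0]]
wrist_force: [-0.4, -0.5, 0.6]
gripper_width: 59.3
```

Call:
play_rows --pt "0 0 0" --pt "0 0 0" --pt "0 0 0" --pt "0 0 0" --pt "0 0 0" --twist '[0,0,0,0,0]' --fingers 1 --squeeze 30

```text
time: 13.45
tcp_pos: [506.3, 2.7, 154.6]
tcp_rot: [[-0.603, 0.798, 0.002], [0.798, 0.603, -0.0], [-0.001, 0.001, -1.0]]
wrist_force: [0.2, 0.0, 7.3]
gripper_width: 24.0
```

```bash
python3 - <<'E'
from h import *
s,im=shot('wrist','w16',(200,150,440,350),2.5);print(s['tcp_pos'],s['gripper_width'],s['wrist_force'])
E
```

```text
[506.2834149    2.70291623 154.61484922] 24.04002340103585 [1.85602696e-01 2.16828858e-03 7.30404813e+00]
```

View pics/w16.png

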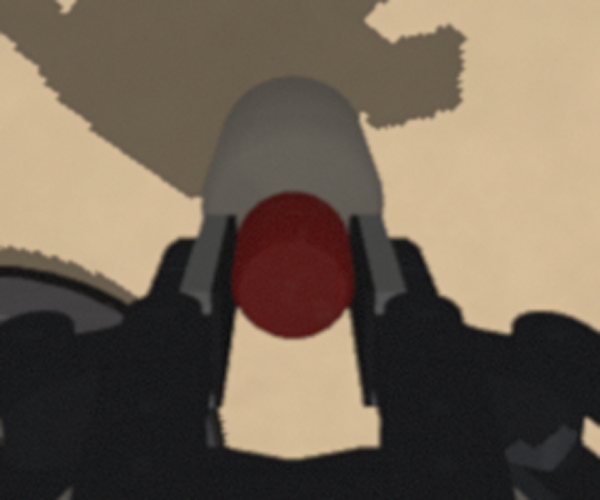

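```bash
python3 - <<'E'
from h import *
s=status.get_state()
b=ray('wrist',(317.2,180.5),0,s); c=ray('wrist',(317.2,265),100,s)
R=s['tcp_rot'];print('cap',c,'tool',R.T@(c-s['tcp_pos']),'base',R.T@(b-s['tcp_pos'])-[23.5,0,0])
E
```

```text
cap [505.82591469   4.01798186 100.        ] tool [ 1.39552574  0.32033907 54.64342725] base [ -0.27188655   0.46202583 154.61615103]
```

Call:
play_rows --pt "0 0 30" --pt "0 0 35" --pt "-10 -28 0" --pt "-14 -44 0" --pt "-14 -40 0" --twist '[0,0,0,0,0]'

```text
time: 14.0
tcp_pos: [467.2, -110.5, 219.1]
tcp_rot: [[-0.604, 0.797, 0.001], [0.797, 0.604, -0.0], [-0.001, 0.001, -1.0]]
wrist_force: [0.5, -0.1, -0.4]
gripper_width: 24.3
```

Call:
play_rows --pt "0 0 0" --pt "0 0 0" --twist '[0,0]'

```text
time: 14.2
tcp_pos: [467.7, -109.9, 218.9]
tcp_rot: [[-0.601, 0.799, 0.001], [0.799, 0.601, -0.0], [-0.0, 0.0, -1.0]]
wrist_force: [0.5, 0.2, -0.6]
gripper_width: 23.4
```

```bash
python3 - <<'E'
from h import *
s,im=shot('wrist','w17');print(s['tcp_pos'],s['gripper_width'],s['wrist_force'])
for st,c in red(im)[0]: print(st,c.round(1),ray('wrist',c,99,s).round(1))
E
```

```text
[ 467.69223782 -109.86796043  218.89977912] 23.44877230595004 [ 0.46537111  0.22773313 -0.55130772]
[ 294  227   47   78 2790] [315.5 263.6] [ 486.6 -136.2   99. ]
[235 235  35  40 918] [250.8 253.9] [ 444.  -158.5   99. ]
[ 527  275   51   41 1285] [553.7 296.1] [648.9 -48.4  99. ]
[298 317  27  16 314] [311.5 325.1] [ 516.4 -181.1   99. ]
```

View pics/w17.png

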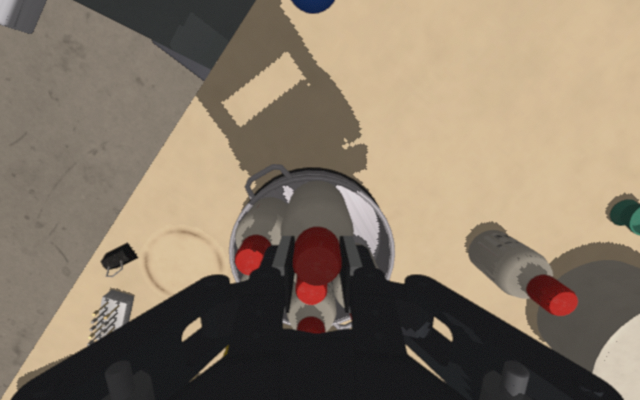

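Call:
play_rows --pt "1 -4.6 -8" --pt "0 0 -8" --pt "0 0 0" --pt "0 0 0" --twist '[0,0,0,0]'

```text
time: 14.65
tcp_pos: [468.9, -113.5, 202.1]
tcp_rot: [[-0.603, 0.798, -0.001], [0.798, 0.603, 0.0], [0.001, -0.001, -1.0]]
wrist_force: [0.2, -0.6, 0.3]
gripper_width: 24.5
```

```bash
python3 - <<'E'
from h import *
s=status.get_state(); im=cams.capture('wrist');print(s['tcp_pos'],s['wrist_force'])
k=4;x0,y0=220,140
o=cv2.resize(im[y0:y0+150,x0:x0+200],None,fx=k,fy=k,interpolation=cv2.INTER_CUBIC)[:,:,::-1].copy()
def circ(cx,cy,r,z,col):
    p=np.array([proj('wrist',(cx+r*np.cos(a),cy+r*np.sin(a),z),s) for a in np.linspace(0,2*np.pi,90)]); p=((p-[x0,y0]+.5)*k).astype(int)
    cv2.polylines(o,[p],True,col,1)
circ(496.5,-153,75,46,(0,255,0))
t=s['tcp_pos'];circ(t[0],t[1],23.5,t[2]-154.6,(255,0,255))
for a in (120,180,240,300):
    b=np.radians(66.8+a); circ(496.5+50*np.cos(b),-153+50*np.sin(b),12.5,104,(255,255,0))
circ(496.5,-153,12.5,104,(255,255,0))
cv2.imwrite('pics/o2.png',o)
E
```

```text
[ 468.85774362 -113.48291293  202.11701636] [ 0.17781476 -0.57366172  0.31665235]
```

View pics/o2.png

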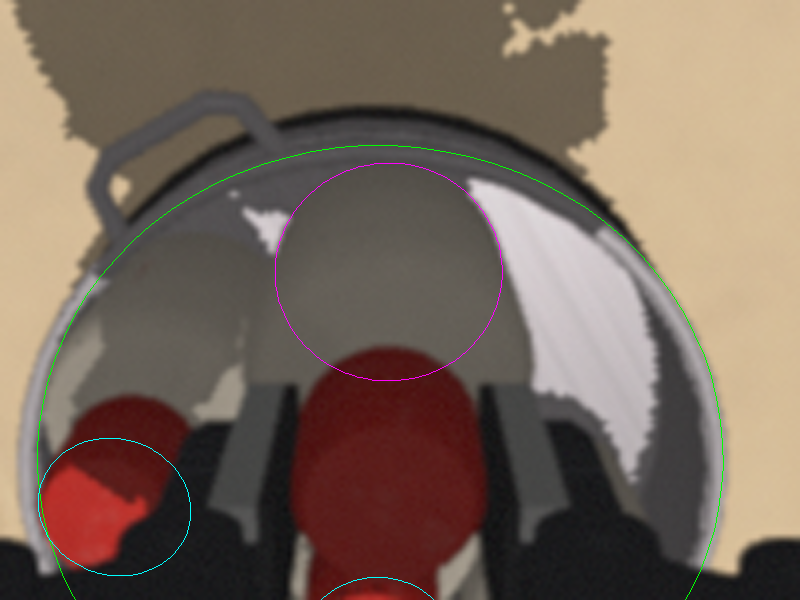

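Call:
play_rows --pt "-1 -0.8 -6" --pt "0 0 -8" --pt "0 0 -8" --pt "0 0 0" --twist '[0,0,0,0]'

```text
time: 15.1
tcp_pos: [467.5, -114.6, 179.3]
tcp_rot: [[-0.603, 0.798, -0.002], [0.798, 0.603, 0.0], [0.001, -0.001, -1.0]]
wrist_force: [0.7, -1.3, -0.5]
gripper_width: 23.9
```

Call:
play_rows --pt "0 0 -8" --pt "0 0 -6" --pt "0 0 0" --twist '[0,0,0]'

```text
time: 15.4
tcp_pos: [467.6, -114.6, 165.6]
tcp_rot: [[-0.603, 0.798, -0.001], [0.798, 0.603, 0.0], [0.001, -0.001, -1.0]]
wrist_force: [-0.3, -1.0, -1.1]
gripper_width: 23.9
```

Call:
play_rows --pt "0 0 -4" --pt "0 0 -3" --pt "0 0 0" --pt "0 0 0" --twist '[0,0,0,0]'

```text
time: 15.8
tcp_pos: [467.8, -114.7, 159.5]
tcp_rot: [[-0.603, 0.798, -0.0], [0.798, 0.603, 0.0], [0.0, -0.0, -1.0]]
wrist_force: [0.3, -0.3, -1.3]
gripper_width: 24.2
```

```bash
python3 - <<'E'
from h import *
s,im=shot('wrist','w18',(200,130,440,330),2.5);print(s['tcp_pos'],s['gripper_width'],s['wrist_force'])
E
```

```text
[ 467.79377276 -114.66279134  159.48061664] 24.185597236607894 [ 0.31656552 -0.26301203 -1.27480988]
```

View pics/w18.png

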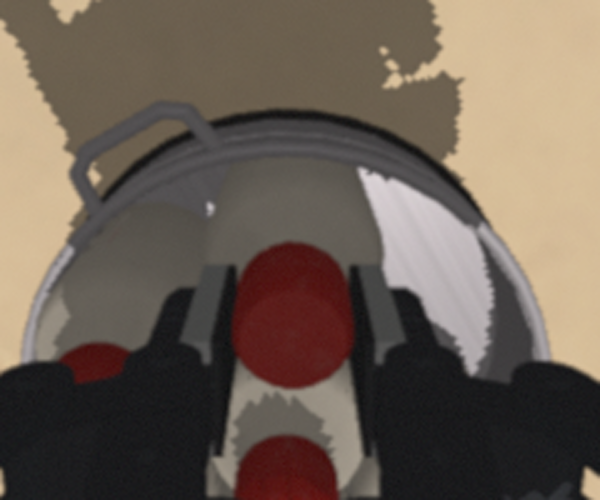

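Inside and nearly at the floor. I'll lower until contact, then release with a small opening.

Call:
play_rows --pt "0 0 -1" --pt "0 0 -1" --pt "0 0 0" --twist '[0,0,0]'

```text
time: 16.15
tcp_pos: [468.4, -115.0, 158.6]
tcp_rot: [[-0.603, 0.798, 0.002], [0.798, 0.603, -0.001], [-0.002, 0.001, -1.0]]
wrist_force: [-1.4, -2.0, 11.3]
gripper_width: 24.2
```

Call:
play_rows --pt "0 0 0" --pt "0 0 0" --pt "0 0 0" --pt "0 0 15" --pt "0 0 25" --twist '[0,0,0,0,0]' --fingers 0.56

```text
time: 16.65
tcp_pos: [467.2, -114.4, 196.7]
tcp_rot: [[-0.603, 0.798, -0.003], [0.798, 0.603, 0.001], [0.003, -0.002, -1.0]]
wrist_force: [-0.3, -0.4, 0.8]
gripper_width: 37.5
```

Call:
play_rows --pt "0 0 40" --pt "20 10 40" --pt "30 20 20" --pt "35 20 0" --pt "35 10 0" --twist '[0,-0.14,-0.14,-0.14,-0.14]'

```text
time: 17.15
tcp_pos: [589.1, -53.2, 298.3]
tcp_rot: [[-0.082, 0.997, 0.001], [0.997, 0.082, 0.0], [-0.0, 0.001, -1.0]]
wrist_force: [-0.3, -0.6, -0.1]
gripper_width: 37.5
```

```bash
python3 - <<'E'
from h import *
s,im=shot('wrist','w19');print(s['tcp_pos'],s['tcp_rot'].round(2)[:,0],s['gripper_width'])
for st,c in red(im)[0]: print(st,c.round(1),ray('wrist',c,99,s).round(1))
shot('side','s19',(240,140,440,290),4)
E
```

```text
[589.05335008 -53.15423799 298.30834678] [-0.08  1.   -0.  ] 37.460013527390004
[ 45  62  43  29 871] [64.  75.5] [359.7  36.1  99. ]
[372 181  28  26 537] [385.7 193.5] [656.4 -46.3  99. ]
[182 227  30  28 608] [196.6 240.5] [ 470.7 -111.4   99. ]
[210 263  27  23 389] [222.6 274.1] [ 497.  -147.7   99. ]
[164 265  30  26 410] [177.2 275.9] [ 449.  -153.8   99. ]
```

View pics/w19.png

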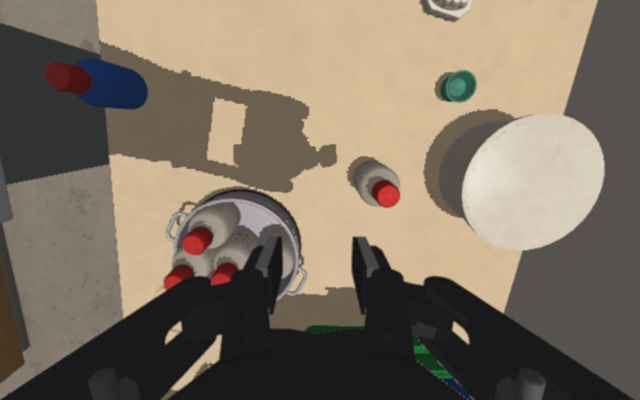

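View pics/s19.png

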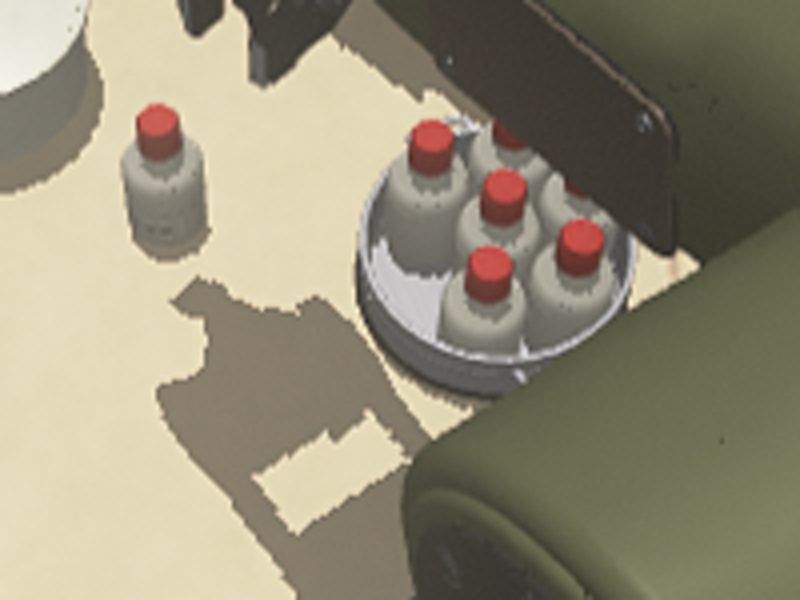

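Call:
play_rows --pt "17 1 -15" --pt "17 1 -15" --pt "17 1 -15" --pt "17 1 -15" --pt "0 0 -15" --twist '[-0.1,-0.1,-0.1,-0.1,-0.08]' --fingers 0.3

```text
time: 17.75
tcp_pos: [656.5, -50.8, 221.3]
tcp_rot: [[0.385, 0.923, -0.001], [0.923, -0.385, 0.0], [-0.0, -0.001, -1.0]]
wrist_force: [-0.5, 0.5, 0.0]
gripper_width: 59.6
```

Call:
play_rows --pt "0 0 0" --pt "0 0 0" --twist '[0,0]'

```text
time: 17.95
tcp_pos: [655.5, -50.9, 222.8]
tcp_rot: [[0.38, 0.925, -0.0], [0.925, -0.38, 0.0], [-0.0, -0.0, -1.0]]
wrist_force: [-0.1, 0.3, 1.0]
gripper_width: 59.8
```

```bash
python3 - <<'E'
from h import *
s,im=shot('wrist','w20');print(s['tcp_pos'],s['tcp_rot'].round(3)[:,0],s['gripper_width'])
for st,c in red(im)[0]: 
    p=ray('wrist',c,96,s);print(st,c.round(1),p.round(1),(s['tcp_rot'].T@(p-s['tcp_pos'])).round(1))
E
```

```text
[655.50217765 -50.86653429 222.84378824] [ 0.38   0.925 -0.   ] 59.804216670070176
[305 196  32  34 844] [320. 213.] [659.3 -47.5  96. ] [  4.6   2.3 126.8]
[181 367  23  21 128] [192.5 375.7] [ 500.9 -142.9   96. ] [-143.9 -108.   126.9]
[144 388  25  12 195] [157.1 394.8] [ 461.4 -149.7   96. ] [-165.2 -141.9  126.9]
```

View pics/w20.png

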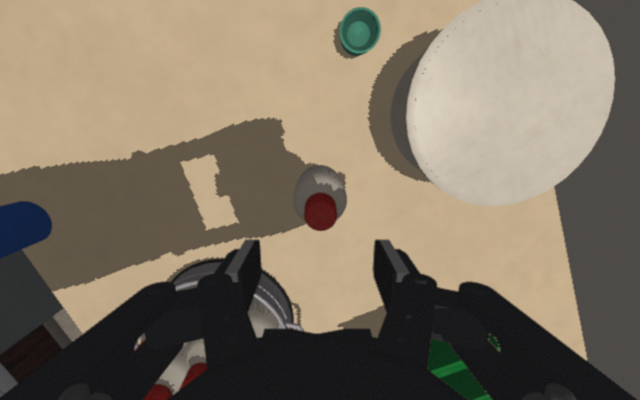

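Call:
play_rows --pt "3 2.4 -25" --pt "0 0 -25" --pt "0 0 -14" --pt "0 0 -6" --pt "0 0 0" --twist '[0,0,0,0,0]'

```text
time: 18.5
tcp_pos: [658.8, -48.4, 152.8]
tcp_rot: [[0.382, 0.924, -0.0], [0.924, -0.382, -0.0], [-0.0, -0.0, -1.0]]
wrist_force: [0.1, -0.4, 0.2]
gripper_width: 59.6
```

Call:
play_rows --pt "0 0 0" --pt "0 0 0" --pt "0 0 0" --pt "0 0 0" --pt "0 0 0" --twist '[0,0,0,0,0]' --fingers 1 --squeeze 30

```text
time: 19.0
tcp_pos: [659.2, -48.3, 153.8]
tcp_rot: [[0.383, 0.924, 0.002], [0.924, -0.383, -0.0], [0.0, 0.002, -1.0]]
wrist_force: [-1.0, 0.9, 6.5]
gripper_width: 24.6
```

```bash
python3 - <<'E'
from h import *
s,im=shot('wrist','w21',(200,150,440,350),2.5);print(s['tcp_pos'],s['gripper_width'],s['wrist_force'])
E
```

```text
[659.22777372 -48.32368099 153.80336739] 24.58767676718715 [-0.95076369  0.86807788  6.52573216]
```

View pics/w21.png

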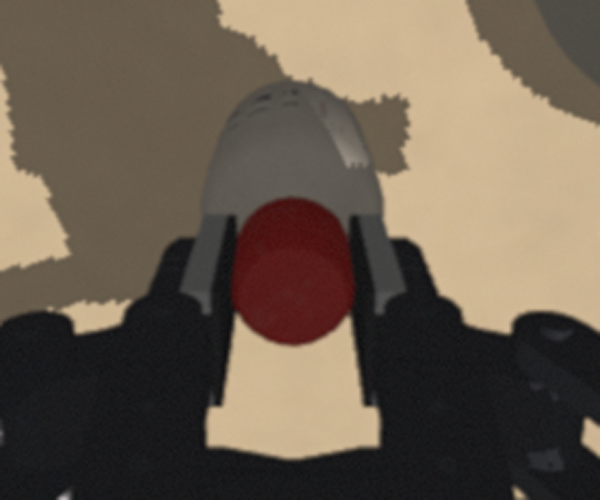

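Call:
play_rows --pt "0 0 35" --pt "0 0 30" --pt "-28 -10 0" --pt "-40 -16 0" --pt "-40 -17 0" --twist '[0,0,0,0,0]'

```text
time: 19.55
tcp_pos: [549.4, -91.4, 217.5]
tcp_rot: [[0.382, 0.924, 0.0], [0.924, -0.382, -0.0], [-0.0, 0.0, -1.0]]
wrist_force: [1.5, -1.3, 0.3]
gripper_width: 24.1
```

Call:
play_rows --pt "-30 -14 0" --pt "-5 -3 -14" --pt "0 0 0" --pt "0 0 0" --twist '[0,0,0,0]'

```text
time: 19.95
tcp_pos: [516.2, -108.2, 203.9]
tcp_rot: [[0.383, 0.924, 0.0], [0.924, -0.383, -0.0], [0.0, 0.0, -1.0]]
wrist_force: [0.4, -0.7, -0.4]
gripper_width: 24.1
```

```bash
cat > ov.py <<'E'
from h import *
import sys
def ov(name,C=(495.9,-153.5),yaw=66.8,x0=220,y0=140,dz=153.8,dx=-0.7):
    s=status.get_state(); im=cams.capture('wrist');print(s['tcp_pos'],s['tcp_rot'][:,0].round(3),s['wrist_force'],s['gripper_width'])
    k=4
    o=cv2.resize(im[y0:y0+150,x0:x0+200],None,fx=k,fy=k,interpolation=cv2.INTER_CUBIC)[:,:,::-1].copy()
    def circ(cx,cy,r,z,col):
        p=np.array([proj('wrist',(cx+r*np.cos(a),cy+r*np.sin(a),z),s) for a in np.linspace(0,2*np.pi,90)]); p=((p-[x0,y0]+.5)*k).astype(int)
        cv2.polylines(o,[p],True,col,1)
    circ(*C,73.5,46,(0,255,0));circ(*C,76.5,46,(0,255,0))
    t=s['tcp_pos']+dx*s['tcp_rot'][:,0];circ(t[0],t[1],23.5,t[2]-dz,(255,0,255))
    for a in (60,120,180,240,300):
        b=np.radians(yaw+a); circ(C[0]+50*np.cos(b),C[1]+50*np.sin(b),12.5,104,(255,255,0)); 
        circ(C[0]+50*np.cos(b),C[1]+50*np.sin(b),23.5,54,(0,255,255))
    circ(*C,12.5,104,(255,255,0)); circ(*C,23.5,54,(0,255,255))
    cv2.imwrite('pics/'+name+'.png',o)
E
python3 -c "from ov import *;ov('o3')"
```

```text
[ 516.23358312 -108.22012944  203.9461523 ] [0.383 0.924 0.   ] [ 0.36243798 -0.65852082 -0.36211932] 24.130358814459598
```

View pics/o3.png

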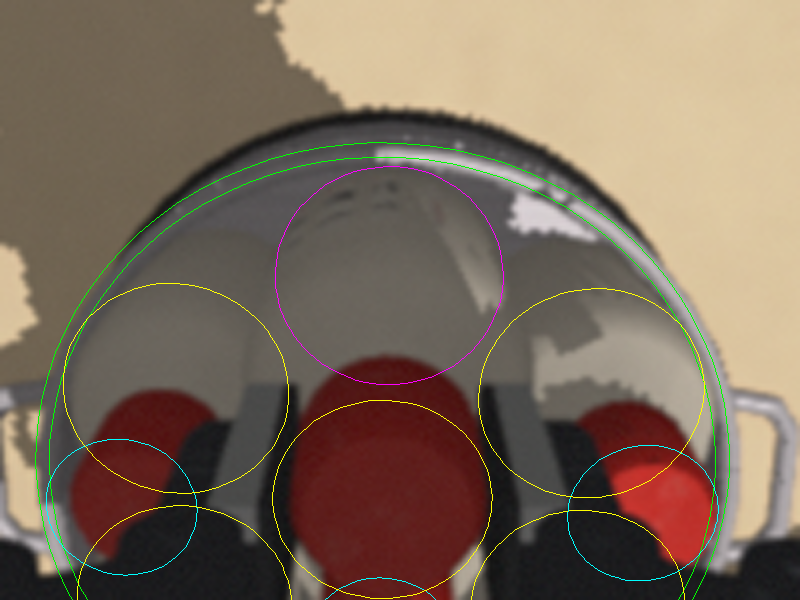

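The left neighbour (the bottle I placed at 60°) stands about 3–4 mm too near this gap. Its rounded shoulder should let the descending base push it aside, so I'll shift 1–2 mm away from it and lower in small steps, watching the force.

Call:
play_rows --pt "1.4 -0.6 0" --pt "0 0 -3" --pt "0 0 -3" --pt "0 0 0" --twist '[0,0,0,0]'

```text
time: 20.4
tcp_pos: [517.3, -108.8, 197.1]
tcp_rot: [[0.383, 0.924, -0.001], [0.924, -0.383, 0.0], [-0.0, -0.001, -1.0]]
wrist_force: [-0.1, -0.9, -0.3]
gripper_width: 24.1
```

Call:
play_rows --pt "0 0 -3" --pt "0 0 -3" --pt "0 0 0" --twist '[0,0,0]'

```text
time: 20.7
tcp_pos: [517.0, -108.8, 191.0]
tcp_rot: [[0.383, 0.924, -0.001], [0.924, -0.383, 0.0], [-0.0, -0.001, -1.0]]
wrist_force: [-0.1, 0.2, -1.6]
gripper_width: 24.6
```

```bash
python3 -c "from ov import *;ov('o4')"
```

```text
[ 517.04065011 -108.84607601  190.99715934] [ 0.383  0.924 -0.   ] [-0.06716547  0.22652009 -1.57620496] 24.611364587040192
```

View pics/o4.png

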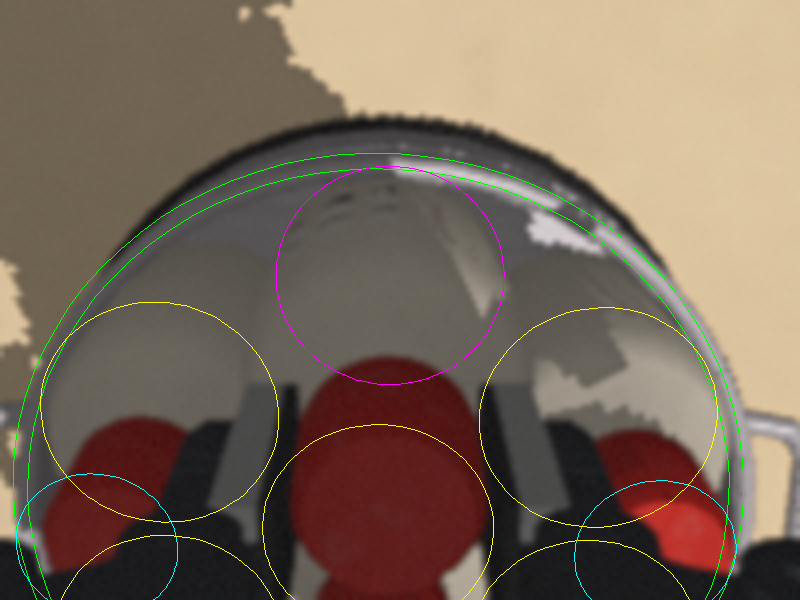

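Call:
play_rows --pt "0 0 -6" --pt "0 0 -6" --pt "0 0 -6" --pt "0 0 0" --twist '[0,0,0,0]'

```text
time: 21.15
tcp_pos: [516.9, -108.8, 172.4]
tcp_rot: [[0.383, 0.924, -0.002], [0.924, -0.383, 0.0], [-0.0, -0.002, -1.0]]
wrist_force: [-1.1, -0.9, -1.5]
gripper_width: 24.3
```

Call:
play_rows --pt "0 0 -6" --pt "0 0 -5" --pt "0 0 0" --twist '[0,0,0]'

```text
time: 21.45
tcp_pos: [517.0, -108.8, 161.7]
tcp_rot: [[0.383, 0.924, -0.001], [0.924, -0.383, 0.0], [-0.0, -0.001, -1.0]]
wrist_force: [0.1, -0.6, -0.9]
gripper_width: 24.1
```

Call:
play_rows --pt "0 0 -2" --pt "0 0 -2" --pt "0 0 0" --twist '[0,0,0]'

```text
time: 21.75
tcp_pos: [517.3, -108.9, 158.4]
tcp_rot: [[0.383, 0.924, 0.0], [0.924, -0.383, -0.0], [-0.0, 0.0, -1.0]]
wrist_force: [-0.1, -1.6, -1.4]
gripper_width: 23.9
```

```bash
python3 -c "from ov import *;ov('o5')"
```

```text
[ 517.25963805 -108.90689268  158.40177803] [ 0.383  0.924 -0.   ] [-0.12108982 -1.61006935 -1.35011849] 23.930905501409207
```

View pics/o5.png

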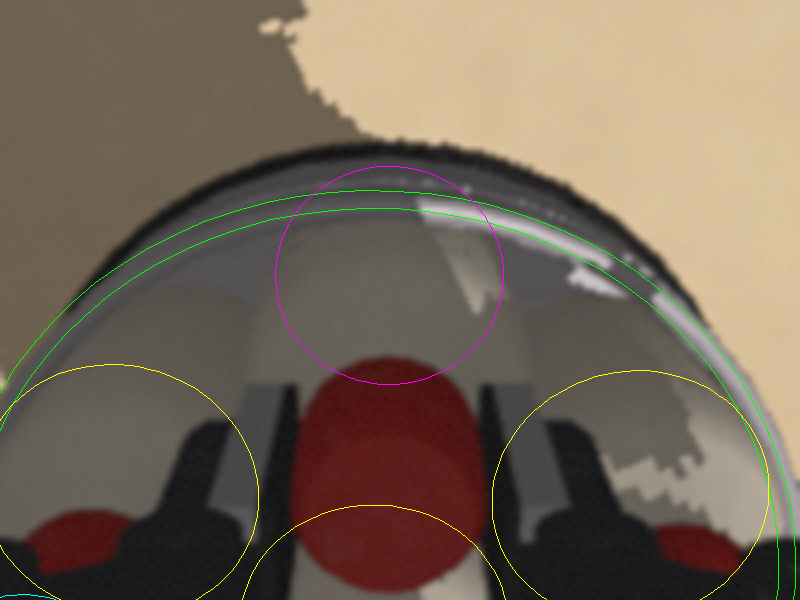

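Call:
play_rows --pt "0 0 -1" --pt "0 0 -1" --pt "0 0 0" --twist '[0,0,0]'

```text
time: 22.1
tcp_pos: [517.6, -109.1, 157.8]
tcp_rot: [[0.383, 0.924, 0.002], [0.924, -0.383, -0.001], [-0.0, 0.002, -1.0]]
wrist_force: [-4.9, -1.6, 13.1]
gripper_width: 24.2
```

Call:
play_rows --pt "0 0 0" --pt "0 0 0" --pt "0 0 0" --twist '[0,0,0]' --fingers 0.62

```text
time: 22.4
tcp_pos: [517.2, -108.7, 156.4]
tcp_rot: [[0.383, 0.924, -0.0], [0.924, -0.383, 0.0], [0.0, -0.0, -1.0]]
wrist_force: [-1.0, 0.5, -0.7]
gripper_width: 32.5
```

```bash
python3 -c "from ov import *;ov('o6')"
```

```text
[ 517.22446898 -108.74377778  156.39030541] [0.383 0.924 0.   ] [-1.03082517  0.50767805 -0.67910377] 32.46454849666242
```

View pics/o6.png

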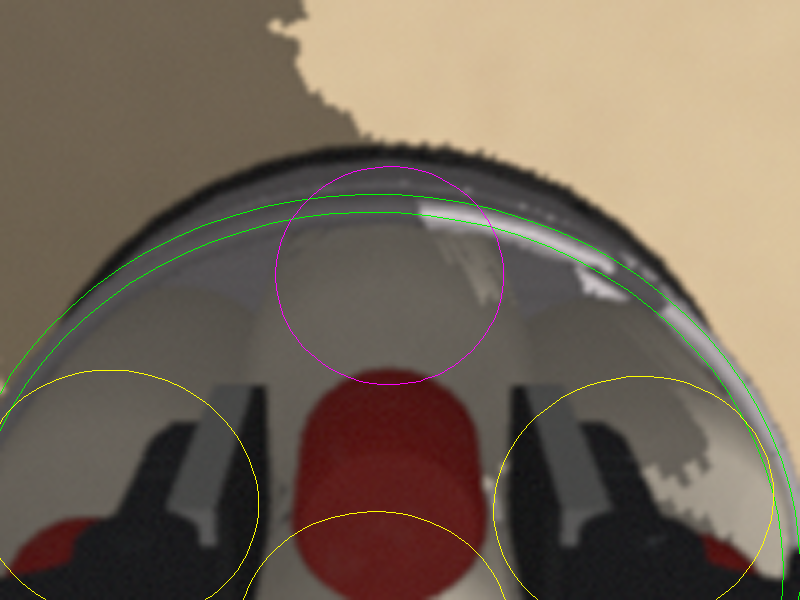

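Released cleanly with the bottle standing on the floor. I'll retreat straight up, then aside for the check pictures.

Call:
play_rows --pt "0 0 8" --pt "0 0 15" --pt "0 0 25" --pt "0 0 40" --pt "0 0 40" --twist '[0,0,0,0,0]'

```text
time: 22.95
tcp_pos: [516.9, -108.8, 286.2]
tcp_rot: [[0.383, 0.924, -0.001], [0.924, -0.383, 0.0], [-0.0, -0.001, -1.0]]
wrist_force: [-0.4, 0.6, 0.1]
gripper_width: 32.5
```

Call:
play_rows --pt "-35 30 10" --pt "-40 40 0" --pt "-40 40 0" --pt "-20 40 0" --pt "0 0 0" --twist '[0,0,0,0,0]'

```text
time: 23.45
tcp_pos: [389.5, 34.7, 295.4]
tcp_rot: [[0.38, 0.925, 0.001], [0.925, -0.38, 0.001], [0.001, 0.001, -1.0]]
wrist_force: [0.9, -1.3, -0.5]
gripper_width: 32.7
```

```bash
python3 - <<'E'
from h import *
s,im=shot('top','t22',(215,90,455,270),3.3);print(s['tcp_pos'],s['wrist_force'])
for st,c in red(im)[0]:
    if st[4]<300: print('top',c.round(1),ray('top',c,101).round(0))
shot('side','s22',(160,130,440,330),2.8)
E
```

```text
[389.54063629  34.70669879 295.4268174 ] [ 0.93949031 -1.32194792 -0.48336833]
top [357.1 192. ] [ 545. -150.  101.]
top [378.2 201.3] [ 525. -196.  101.]
top [339.3 205.4] [ 515. -111.  101.]
top [430.3 206.7] [ 514. -309.  101.]
top [359.7 214.6] [ 496. -155.  101.]
top [380.8 223.8] [ 476. -201.  101.]
top [341.1 227.4] [ 467. -115.  101.]
top [362.5 237.5] [ 446. -161.  101.]
```

View pics/t22.png

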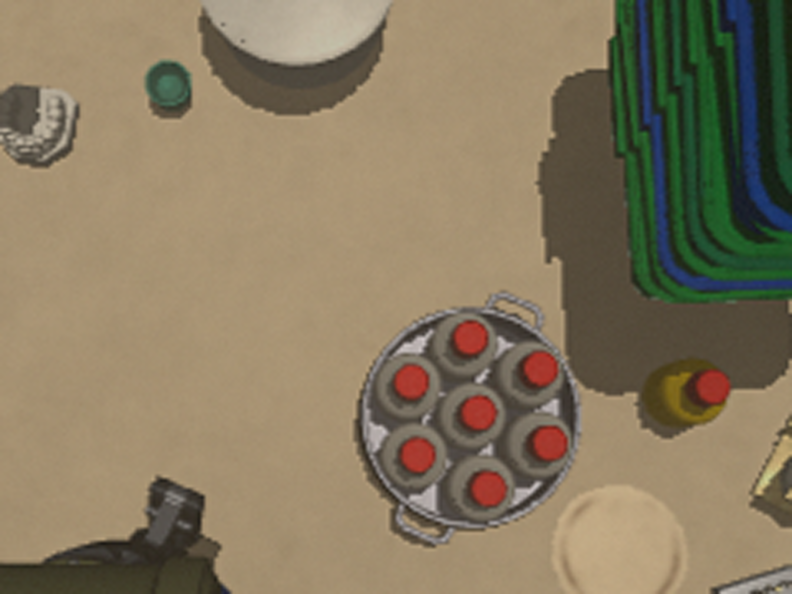

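View pics/s22.png

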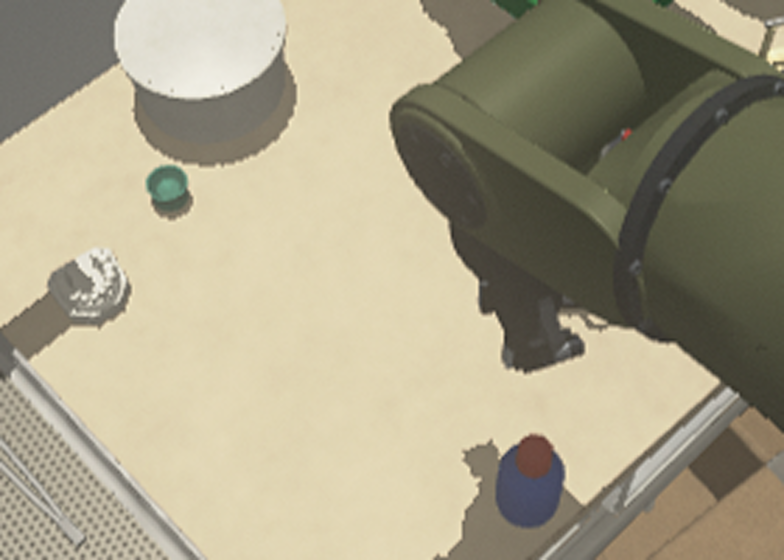

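The top view shows all seven red caps in a hexagon round the middle one. The two new ones are at (339,205) and (341,227), and both neighbours are unmoved. In both views the cast, the dish and the blue and yellow look-alikes are standing. Handing in.

```bash
python3 -c "
from workcell import job;print(job.job_done())"
```

```text
the job is handed in; nothing more can be done
None
```

I stood the fallen bottle upright and packed both loose bottles into the caddy's gap, so all seven now stand in it, six round one. The job was handed in at about 23.5 s of the 69 s allowed.

- **Standing the fallen bottle:** a first rigid lift by the cap, and then a grip near the base, did not work. I then gripped the cap end and loosened the fingers slightly, and the bottle swung upright in the pads.
- **Packing:** that bottle went into the 60° place and the standing bottle into the 0° place. Each was lowered to floor contact, with about 11–13 N on the wrist.
- **Last check, top view:** the two new caps measured 48–49 mm from the centre cap. The five original caps were within 1 mm of where they started. The cast, the dish and the blue and yellow look-alikes appeared undisturbed in the top and side views.
- **Not fully confirmed:**
  - The arm hid the caddy in the final side view, so that all seven stand upright rests on the top view and on the floor contact at each release.
  - Before the second insertion, a wrist view suggested the bottle at 60° stood 3–4 mm too close to the gap. The insertion met no resistance, and the top view later showed the bottle in place.

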